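Back off the ratchet of a circuit-board holder

ROBOT

A 6-joint arm with a two-finger parallel gripper is mounted at the origin on the work surface. World frame = base frame: x ahead of the robot, y to its left, z up, the work surface at z = 0. Lengths are in m, angles in rad, forces in N, time in s.
With the tool pointing down it reaches from about 0.225 to 0.875 m from the base axis. Payload 3.4 kg.
Tool frame: the origin (TCP) lies at the very end of the fingers, on their centre line; the grasp point (between the pads) lies 19 mm behind it; x points along the fingers, y is the direction in which the jaws open and shut, and the axes are right-handed (so a half turn about x gives the same grasp; the last joint's range is limited). The gripper opens to 85 mm and grips with 20 to 120 N. Pads are 22 mm wide; open, the fingers measure 114 mm over their backs; the gripper's body (76 mm by 85 mm) begins 54 mm behind the grasp point. The pads swing forward as they close: fully open they stand 13 mm farther back than shut.
Start: joints at [-1.261, 0.276, 1.505, -0, 1.361, -0.121], TCP at [0.24, -0.523, 0.193] pointing down, gripper open.
Joint ranges: [-2.89, 2.89], [-0.75, 2.08], [0.22, 2.7], [-1.18, 4.32], [0.11, 2.71], [-2.7, 2.7]. Speed limits (rad/s): [2.57, 2.57, 3.14, 3.14, 3.14, 3.14].

INTERFACE

Orientations are given as a unit quaternion [w, x, y, z].
In Python, from rig import manip gives the robot as it stands. The module is installed in compiled form; this text tells all that it offers.
- The arm moves only by the tool play_rows, never from a script. Its argument "plan" is a list that holds one entry, the list of rows, each a list of 5 numbers: the closure, from 0 (fully open) to 1 (shut), then the shift along the tool's x, y, z in m, then the turn about the tool's x in degrees. A call has 1 to 12 rows; each row is the pose to reach, as a shift and turn from the pose measured when the call began, along the tool's axes at that moment; what a row does not reach only later rows make up. A row lasts 1/10 s, in which the tool goes at most 50 mm and 8.59 degrees, less where a joint would pass 70% of its speed; a pose out of reach is approached as far as the arm can. A call with a gripper value outside its range is refused whole. The fingers move at their own pace and stop on an object; "grip_force" is the grip in N (left out, the last holds). Time passes only in rows, so rows that repeat a pose let the fingers close. It gives the time, the measured TCP pose, the force and the opening at its end, in the units of the state.
- manip.get_state(): the state, without advancing time (a new reading comes with each control period).
- manip.get_image(name): name is "scene" or "top" or "wrist"; returns (picture, depth): 400x640x3 uint8, red, green, blue; 400x640 float32, m along the optical axis (not along the pixel's ray), 0 where there is no reading.
- manip.camera_params(name): a dict with "intrinsics" (3x3 intrinsics, pixels), "R" (3x3) and "t" (3): a world point X has camera coordinates R X + t; the wrist camera has in their place "mount" (4x4, takes a point from camera to tool coordinates, whose origin is the TCP and whose axes are the tool frame's). Camera axes: x right, y down, z forward; pixel columns grow to the right and rows downward; lengths in m; the calibration is good to about 2 mm. A picture is of the moment at which its call begins: read the wrist's pose just before it. camera_params takes no time and is no camera call.
- manip.sign_off(): hands the job in, once; it reports no verdict.
The state is a dict: "clock": time; "qpos": joint angles; "qd": joint speeds; "effort": joint torques, N m; "position": TCP position; "ee_rot": TCP orientation; "contact_force": force on the tool from outside, world axes, zero at the start; "moment": the same for the moment, N m; "width": finger opening in m.
Only numpy, scipy, OpenCV 4.12 (cv2) and the standard library are available. Lean on these libraries where they do the work, as an engineer would, in place of code of your own. Each camera call takes 0.05 s, during which the arm holds its last target.

TASK

Open up the empty board holder so that the next, wider board fits: its ratchet only lets the black knob go clockwise, so first throw the pawl's red ball lever over, away from the ratchet wheel, then turn the knob back (anticlockwise) until its white pointer is at the white mark on the plate. Leave the pawl thrown over, let go of everything, and leave the other holder, which has a board in it, as it is.

Things in the scene. Friction and masses are not known exactly. Their poses are not given: they have to be found in the camera images.
- empty_grip (a point): Axis of the EMPTY holder's black knob (red lever, no green board), 64 mm above the table. Grip: upright bar 44 mm along this point's x, 14 mm thick (y), top 16 mm above the point, clear to 22 mm below. The point turns with the knob; its -x side bears the white pointer. Beneath: a 100 mm wheel with brass teeth. Pawl free, it turns with about 0.06 N m and stays where left.
- empty_knob (a joint): That knob's angle, rad: 0 with the pointer at the white mark, growing clockwise from above (the ratchet's free way). Starts at 0.7 to 1.35. With the pawl on the teeth it goes back 0.39 at most. Stops at -0.4 and 2.2. The holder's x axis is the bar's x turned anticlockwise (from above) by this angle; its y is to the left of that.
- empty_ball (a point): Centre of the red 24 mm ball on the EMPTY holder's pawl lever (8 mm rod, 68 mm from hinge to ball). Hinge: from the knob axis 44 mm along the holder's x, 50 mm along its y, 48 mm above the table, parallel to x. Pawl on the teeth: ball 38 mm to -y of the hinge, 104 mm high. Push it along +y (under 3 N): over the top it falls to 38 mm on the +y side. The knob's top, at 80 mm, is lower.
- empty_pawl (a joint): Angle of that pawl lever, rad: 0 to 0.15 with its nose down on the teeth, growing as the ball is pushed along the holder's +y; upright at 0.6; free and resting on its stop at 1.2. It falls by its weight to the side it leans to, and stays there.
- full_ball (a point): Centre of the BLUE ball on the pawl lever of the other holder, which has a green board in it and is to be left alone. That holder is of the same make and size, and stands beside the empty one, left or right.

How it is judged:
On the way:
1. the pawl is thrown over, clear of the teeth, while the knob is still well short of the mark (value of joint empty_pawl above 0.9 rad and value of joint empty_knob above 0.25 rad), for 0.2 s.
At the end, for the whole second after the job is handed in: The knob's white pointer is at the white mark within 10 degrees (knob joint within 0.18 rad of 0) and at rest, the pawl still thrown over (pawl joint above 0.9 rad), and the other holder as it was (value of joint empty_knob between -0.18 and 0.18 rad and value of joint empty_pawl above 0.9 rad and velocity of joint empty_knob between -0.05 and 0.05 rad/s); the robot touches nothing.
It fails at once if the other holder's lever or knob was worked (its blue ball moved by more than 6 mm) (distance of full_ball from where it was at the start of the episode above 0.006 m).
It also fails if it takes over 42 s, if anything falls off the work surface, if the arm or the gripper's body presses on something with over 40 N, if the wrist force passes 120 N, or if a joint passes its speed limit or range.

## Working session

There is one attempt and no reset: what is moved stays moved. The work goes in short steps, Python scripts to look and compute and a tool call to move; the robot and the scene stay as the last step left them, time stands still between calls to the robot, and variables do not carry over. Pictures are saved under pics/ and viewed, and the job is handed in when it is done.

Besides the shell and the picture viewer there is one more tool, called after ">>>" as name([rows], argument=value, ...), one row to a line, values as JSON. play_rows: Moves the arm, as the interface text tells. Its arguments: {"type":"object","properties":{"plan":{"type":"array","items":{"type":"array","items":{"type":"array","items":{"type":"number"}}}},"grip_force":{"type":"number"}},"required":["plan"]}

```bash
mkdir -p pics; python3 - <<'E'
from rig import manip
import cv2,numpy as np
s=manip.get_state(); print({k:np.round(v,4) for k,v in s.items()})
for n in ["top","scene"]:
    im,d=manip.get_image(n); cv2.imwrite(f"pics/{n}0.png",im[:,:,::-1]); np.save(f"pics/{n}0.npy",d); np.save(f"pics/{n}0im.npy",im)
    p=manip.camera_params(n); print(n,p)
print(manip.camera_params("wrist"))
E
```

```text
{'clock': np.float64(0.0), 'qpos': array([-1.261 ,  0.2766,  1.5062, -0.    ,  1.3607, -0.121 ]), 'qd': array([ 0.0009, -0.0014, -0.0011,  0.002 ,  0.0016, -0.0008]), 'effort': array([ 1.70000e-03, -4.16768e+01, -2.45802e+01,  1.00000e-04,
        1.08000e-02, -0.00000e+00]), 'position': array([ 0.2399, -0.5219,  0.1917]), 'ee_rot': array([-0.1505, -0.6907, -0.1518,  0.6908]), 'contact_force': array([-0.4829, -0.6281, -0.2663]), 'moment': array([0.023 , 0.0258, 0.0329]), 'width': np.float64(0.0854)}
top {'intrinsics': array([[496.14781759,   0.        , 316.77424479],
       [  0.        , 496.14781759, 200.91436945],
       [  0.        ,   0.        ,   1.        ]]), 'R': array([[-0.01979873, -0.99975693,  0.0096998 ],
       [-0.99213628,  0.01844673, -0.12379549],
       [ 0.12358647, -0.01207452, -0.99226034]]), 't': array([0.03079242, 0.52687387, 0.90564428])}
scene {'intrinsics': array([[506.78964868,   0.        , 315.76879793],
       [  0.        , 506.78964868, 201.20301597],
       [  0.        ,   0.        ,   1.        ]]), 'R': array([[-0.29680387,  0.95493381, -0.00297866],
       [ 0.71162595,  0.21909897, -0.6675209 ],
       [-0.63678566, -0.20024248, -0.7445851 ]]), 't': array([ 0.14909396, -0.31559128,  1.14845546])}
{'intrinsics': array([[316.36488876,   0.        , 317.43129937],
       [  0.        , 316.36488876, 202.38492527],
       [  0.        ,   0.        ,   1.        ]]), 'mount': array([[ 1.58230735e-04, -2.81733905e-01,  9.59492565e-01,
        -1.81680371e-01],
       [ 9.99999935e-01,  3.54352979e-04, -6.08628752e-05,
         2.00227713e-05],
       [-3.22851913e-04,  9.59492512e-01,  2.81733943e-01,
        -7.09495522e-02],
       [ 0.00000000e+00,  0.00000000e+00,  0.00000000e+00,
         1.00000000e+00]])}
```

View pics/top0.png

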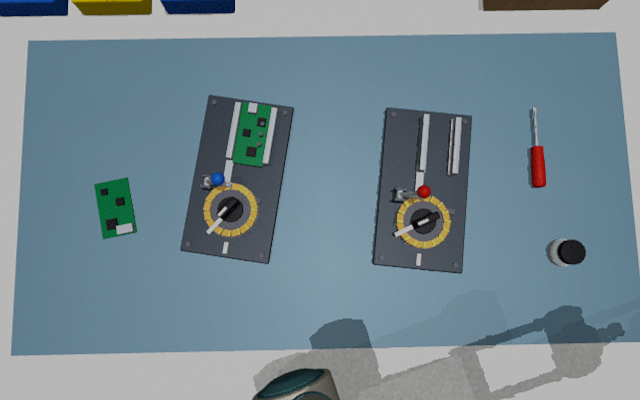

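View pics/scene0.png

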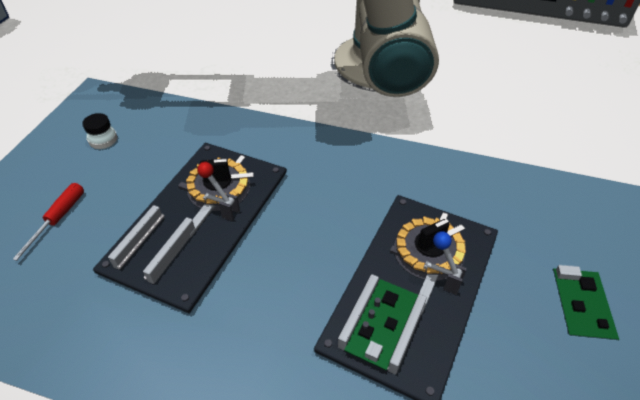

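```bash
cat > h.py <<'E'
import numpy as np
from rig import manip
def pix2w(cam,u,v,z):
    p=manip.camera_params(cam);K=p["intrinsics"];R=p["R"];t=p["t"]
    r=R.T@np.linalg.solve(K,[u,v,1]); c=-R.T@t
    return c+r*(z-c[2])/r[2]
def w2pix(cam,X):
    p=manip.camera_params(cam); q=p["intrinsics"]@(p["R"]@X+p["t"]); return q[:2]/q[2]
E
python3 - <<'E'
import cv2,numpy as np
from h import *
from scipy import ndimage as nd
im=np.load("pics/top0im.npy").astype(int);d=np.load("pics/top0.npy")
for cam in ["top","scene"]:
    im=np.load(f"pics/{cam}0im.npy").astype(int)
    R,G,B=im[...,0],im[...,1],im[...,2]
    m=(R>120)&(G<60)&(B<60); l,n=nd.label(m)
    for i in range(1,n+1):
        a=(l==i).sum()
        if a>30:
            v,u=nd.center_of_mass(l==i); print(cam,u,v,a,pix2w(cam,u,v,.104))
t0=cv2.imread("pics/top0.png")[150:290,350:500]
s0=cv2.imread("pics/scene0.png")[130:270,150:300]
cv2.imwrite("pics/crop0.png",np.hstack([cv2.resize(t0,(400,373),interpolation=2),cv2.resize(s0,(400,373),interpolation=2)]))
# plate direction from corners
for c in [(387.5,108.5),(471,115),(374,264),(462,272)]:print(c,pix2w("top",*c,0.012))
E
```

```text
top 539.0987654320987 166.21975308641976 405 [ 0.57300571 -0.37296343  0.104     ]
top 424.1485148514852 190.82178217821783 101 [ 0.53280972 -0.16713846  0.104     ]
scene 203.900826446281 167.45454545454547 121 [ 0.52174699 -0.1723934   0.104     ]
scene 62.451388888888886 200.36805555555554 432 [ 0.64324317 -0.33745532  0.104     ]
(387.5, 108.5) [ 0.71184509 -0.1233699   0.012     ]
(471, 115) [ 0.69579256 -0.28856502  0.012     ]
(374, 264) [ 0.40683321 -0.08616987  0.012     ]
(462, 272) [ 0.38840234 -0.25339129  0.012     ]
```

View pics/crop0.png

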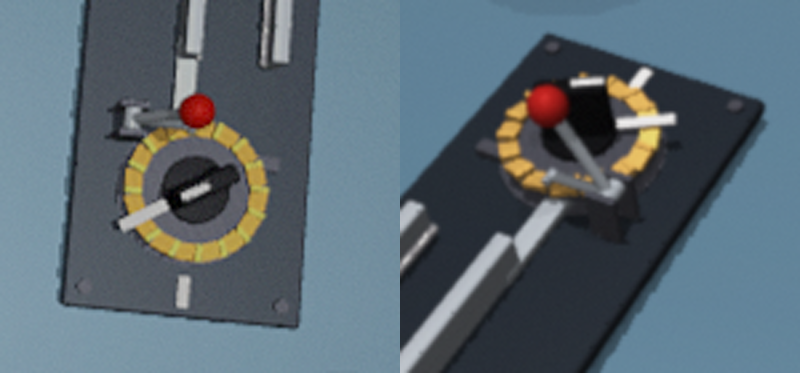

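```bash
python3 - <<'E'
import cv2,numpy as np
from h import *
from scipy import ndimage as nd
from scipy.optimize import least_squares
obs={}
for cam,win in [("top",(150,290,350,500)),("scene",(130,270,150,300))]:
    im=np.load(f"pics/{cam}0im.npy").astype(int); d=np.load(f"pics/{cam}0.npy")
    R,G,B=im[...,0],im[...,1],im[...,2]
    W=np.zeros(R.shape,bool); W[win[0]:win[1],win[2]:win[3]]=1
    p=manip.camera_params(cam);K=p["intrinsics"]
    def pts(m):
        v,u=np.nonzero(m&(d>0)); z=d[v,u]
        c=np.linalg.solve(K,np.stack([u,v,np.ones_like(u)]))*z
        return (p["R"].T@(c-p["t"][:,None])).T
    m=(R>2*G)&(R>2*B)&(R>60)&W
    v,u=nd.center_of_mass(m); obs[cam]=(u,v); P=pts(m); print(cam,"red",u,v,m.sum(),np.median(P,0),P[:,2].max())
    # sphere fit
    r=least_squares(lambda c:np.linalg.norm(P-c,axis=1)-.012,np.median(P,0)-[0,0,.01],loss="soft_l1",f_scale=.002); print("sphere",r.x)
    m=(R>G+25)&(G>B+40)&W&(R>140); P=pts(m); print("teeth",m.sum(),np.median(P,0),P[:,2].std())
    r=least_squares(lambda c:np.linalg.norm(P[:,:2]-c[:2],axis=1)-c[2],[*P[:,:2].mean(0),.045],loss="soft_l1",f_scale=.003); print("ring",r.x)
    m=(R>170)&(abs(R-B)<50)&(abs(R-G)<30)&W; l,n=nd.label(m)
    for i in range(1,n+1):
        if (l==i).sum()>15: print("white",nd.center_of_mass(l==i)[::-1],(l==i).sum(),np.median(pts(l==i),0).round(4))
def f(X): return np.concatenate([w2pix(c,X)-obs[c] for c in obs])
r=least_squares(f,[.53,-.17,.1]);print("ball tri",r.x,r.fun)
E
```

```text
top red 423.57894736842104 191.28571428571428 133 [ 0.5305563  -0.16308344  0.11657718] 0.12274572752253417
sphere [ 0.53209537 -0.1642923   0.10800867]
teeth 488 [ 0.48047338 -0.18116647  0.03776909] 0.0020633282052690827
ring [ 0.48471842 -0.17732542  0.04420214]
white (np.float64(422.21666666666664), np.float64(160.1)) 60 [ 0.5983 -0.1796  0.0479]
white (np.float64(454.3673469387755), np.float64(161.51020408163265)) 49 [ 0.5941 -0.2399  0.0477]
white (np.float64(418.90909090909093), np.float64(179.57954545454547)) 88 [ 0.5658 -0.176   0.0272]
white (np.float64(403.2567567567568), np.float64(230.3783783783784)) 74 [ 0.4684 -0.1385  0.0424]
white (np.float64(418.2), np.float64(258.8)) 35 [ 0.4146 -0.1686  0.022 ]
scene red 204.77948717948718 168.86666666666667 195 [ 0.53481207 -0.16256699  0.11549991] 0.12240820611993627
sphere [ 0.53033329 -0.1662246   0.10892424]
teeth 453 [ 0.49194258 -0.17418196  0.04007978] 0.007643134251976245
ring [ 0.48378684 -0.17919972  0.04485437]
white (np.float64(239.72727272727272), np.float64(159.0)) 33 [ 0.4125 -0.17    0.0227]
white (np.float64(219.41666666666666), np.float64(160.33333333333334)) 24 [ 0.48   -0.1693  0.0821]
white (np.float64(241.63636363636363), np.float64(175.0)) 77 [ 0.4668 -0.1408  0.0442]
white (np.float64(152.61111111111111), np.float64(210.02777777777777)) 36 [ 0.583  -0.2407  0.0495]
white (np.float64(200.21008403361344), np.float64(215.3613445378151)) 119 [ 0.556  -0.1765  0.028 ]
white (np.float64(168.660777385159), np.float64(243.5689045936396)) 283 [ 0.6341 -0.1852  0.0489]
ball tri [ 0.53105806 -0.16468244  0.11188836] [ 0.2260412  -0.09427575  0.20850701  0.02900123]
```

```bash
cat >> h.py <<'E'
from scipy.spatial.transform import Rotation as Ro
KN=np.array([.4848,-.177,0]); a=-.12
EX=np.array([np.cos(a),np.sin(a),0]);EY=np.array([-np.sin(a),np.cos(a),0])
def delta(target):
    s=manip.get_state(); R=Ro.from_quat(s["ee_rot"],scalar_first=True)
    M=R.as_matrix(); p=s["position"]
    print("t",s["clock"],"tcp",p.round(4),"F",s["contact_force"].round(1),"w",s["width"].round(4),"q",s["qpos"].round(2))
    print("toolx",M[:,0].round(3),"y",M[:,1].round(3),"yaw_y deg",np.degrees(np.arctan2(M[1,1],M[0,1])).round(1))
    print("rel holder",((p-KN)@EX).round(4),((p-KN)@EY).round(4))
    for t in target: print("target",np.round(t,4),"shift",(M.T@(np.array(t)-p)).round(4))
E
python3 - <<'E'
from h import *
B=np.array([.531,-.1665,0])
st=B-.045*EY; st[2]=.20
s2=st.copy(); s2[2]=.098
end=B+.038*EY; end[2]=.098
delta([st,s2,end])
E
```

```text
Traceback (most recent call last):
  File "h.py", line 15, in delta
    print("t",s["clock"],"tcp",p.round(4),"F",s["contact_force"].round(1),"w",s["width"].round(4),"q",s["qpos"].round(2))
                                                                              ^^^^^^^^^^^^^^^^
AttributeError: 'float' object has no attribute 'round'
```

```bash
sed -i 's/s\["width"\].round(4)/round(float(s["width"]),4)/' h.py
python3 - <<'E'
from h import *
B=np.array([.531,-.1665,0])
st=B-.045*EY; st[2]=.20
s2=st.copy(); s2[2]=.098
end=B+.038*EY; end[2]=.098
delta([st,s2,end])
E
```

```text
t 0.1 tcp [ 0.2399 -0.522   0.1918] F [0.5 0.1 0.1] w 0.0856 q [-1.26  0.28  1.51 -0.    1.36 -0.12]
toolx [-0.001  0.002 -1.   ] y [ 0.418 -0.909 -0.002] yaw_y deg -65.3
rel holder -0.2018 -0.3718
target [ 0.5256 -0.2112  0.2   ] shift [-0.0078 -0.1631 -0.3893]
target [ 0.5256 -0.2112  0.098 ] shift [ 0.0942 -0.1629 -0.3893]
target [ 0.5355 -0.1288  0.098 ] shift [ 0.0943 -0.2337 -0.4328]
```

>>> play_rows([
  [[1,-0.01,-0.02,-0.04,-8],[1,-0.01,-0.035,-0.085,-16],[1,-0.01,-0.055,-0.13,-24],[1,-0.01,-0.072,-0.17,-32],[1,-0.01,-0.09,-0.215,-40],[1,-0.01,-0.108,-0.26,-48],[1,-0.01,-0.125,-0.3,-55],[1,-0.01,-0.145,-0.345,-58],[1,-0.01,-0.163,-0.389,-58],[1,-0.01,-0.163,-0.389,-58],[1,-0.01,-0.163,-0.389,-58],[1,-0.01,-0.163,-0.389,-58]],
])

```text
clock: 1.3
position: [0.5245, -0.212, 0.2018]
ee_rot: [-0.466, -0.531, -0.468, 0.531]
contact_force: [-0.6, -0.5, 0.3]
width: -0.0001
```

```bash
python3 - <<'E'
from h import *
import cv2
B=np.array([.531,-.1665,0])
s2=B-.045*EY; s2[2]=.098
end=B+.038*EY; end[2]=.098
delta([s2,end])
im,_=manip.get_image("scene"); cv2.imwrite("pics/s1.png",im[:,:,::-1])
E
```

```text
t 1.3 tcp [ 0.5245 -0.212   0.2018] F [-0.6 -0.5  0.3] w -0.0001 q [-0.51  0.26  1.51  0.    1.38 -0.38]
toolx [-0.002  0.001 -1.   ] y [ 0.992 -0.128 -0.002] yaw_y deg -7.3
rel holder 0.0436 -0.03
target [ 0.5256 -0.2112  0.098 ] shift [ 0.1038  0.0012 -0.0009]
target [ 0.5355 -0.1288  0.098 ] shift [ 0.1039  0.0005 -0.0839]
```

View pics/s1.png

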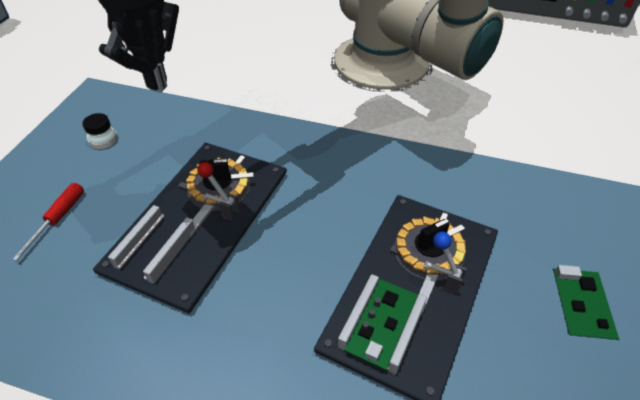

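```bash
python3 -c "
from h import *
print(w2pix('scene',np.array([.5245,-.212,.2018])))"
```

```text
[165.43153039 112.63426922]
```

>>> play_rows([
  [[1,0.04,0,0,0],[1,0.08,0,0,0],[1,0.104,0,0,0],[1,0.104,0,0,0]],
])

```text
clock: 1.75
position: [0.5203, -0.2121, 0.0944]
ee_rot: [-0.462, -0.531, -0.469, 0.533]
contact_force: [-0.1, -0.3, 0.6]
width: -0.0003
```

```bash
python3 - <<'E'
from h import *
import cv2
delta([])
T=manip.get_state()["position"]
o=[]
for c in ["scene","top"]:
    im,_=manip.get_image(c); im=im[:,:,::-1].copy(); q=w2pix(c,T); print(c,q)
    x0,y0=int(q[0])-70,int(q[1])-70; x0=max(x0,0)
    o.append(cv2.resize(im[y0:y0+140,x0:x0+140],(400,400))); print(x0,y0)
cv2.imwrite("pics/s2.png",np.hstack(o))
E
```

```text
t 1.75 tcp [ 0.5203 -0.2121  0.0944] F [-0.1 -0.3  0.6] w -0.0003 q [-0.51  0.33  1.68  0.    1.14 -0.38]
toolx [-0.009  0.005 -1.   ] y [ 0.991 -0.131 -0.01 ] yaw_y deg -7.6
rel holder 0.0394 -0.0306
scene [182.10543319 165.98170407]
112 95
top [448.58793663 198.12651356]
378 128
```

View pics/s2.png

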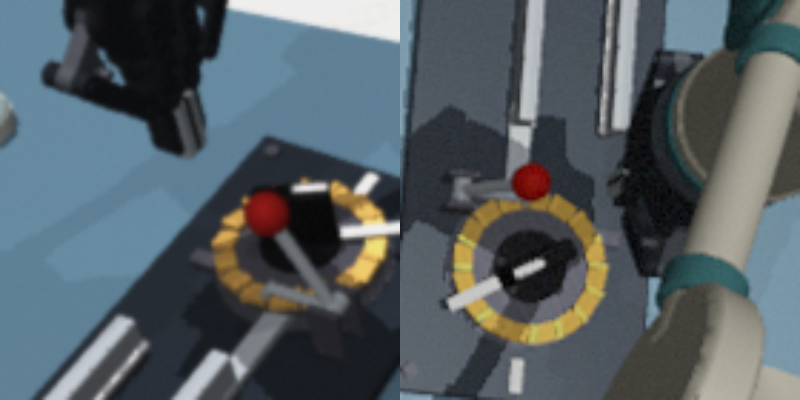

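```bash
python3 - <<'E'
from h import *
from scipy.optimize import least_squares
obs={"scene":(177,149),"top":(454,191)}
def f(X): return np.concatenate([w2pix(c,X)-obs[c] for c in obs])
r=least_squares(f,[.53,-.17,.1]);print(r.x,r.fun)
import cv2
_,d=manip.get_image("scene")
p=manip.camera_params("scene");K=p["intrinsics"]
for u,v in [(175,146),(177,147),(172,145),(178,142),(180,138)]:
    z=d[v,u]; print(u,v,z,p["R"].T@(np.linalg.solve(K,[u,v,1])*z-p["t"]))
im,d=manip.get_image("wrist"); cv2.imwrite("pics/w2.png",im[:,:,::-1])
E
```

```text
[ 0.52652541 -0.20904106  0.13639767] [-0.6003697  -0.09291456 -0.63157745  0.29063762]
175 146 0.7389126 [ 0.53326608 -0.20485097  0.14905826]
177 147 0.7470037 [ 0.52832761 -0.20567232  0.14263606]
172 145 0.73786557 [ 0.53418795 -0.20882865  0.15074575]
178 142 0.744303 [ 0.52437183 -0.2045685   0.14934937]
180 138 0.7428894 [ 0.52023267 -0.20236737  0.1541958 ]
```

View pics/w2.png

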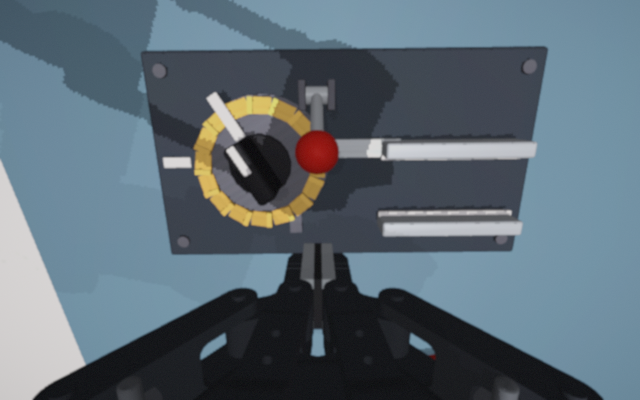

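```bash
python3 - <<'E'
from h import *
s=manip.get_state();M=Ro.from_quat(s["ee_rot"],scalar_first=True).as_matrix()
im,d=manip.get_image("wrist");p=manip.camera_params("wrist");K=p["intrinsics"];T=p["mount"]
for n,u,v in [("ball",317,150),("mark",176,162),("knobtop",263,172),("tip",310,250),("tip",310,255),("tip",312,262),("tip",325,250),("tip",325,265),("gap",318,250),("body",280,300)]:
    z=d[v,u]; c=np.linalg.solve(K,[u,v,1])*z; t=T[:3,:3]@c+T[:3,3]; print(n,u,v,round(float(z),4),"tool",t.round(4),"world",(M@t+s["position"]).round(4))
E
```

```text
ball 317 150 0.1603 tool [-0.0204 -0.0008 -0.0516] world [ 0.5312 -0.1625  0.1203]
mark 176 162 0.2616 tool [ 0.0788 -0.1175 -0.0296] world [ 0.4127 -0.1692  0.0209]
knobtop 263 172 0.2145 tool [ 0.0299 -0.0375 -0.0306] world [ 0.4921 -0.1785  0.0699]
tip 310 250 0.143 tool [-0.0506 -0.0039 -0.0103] world [ 0.5226 -0.2029  0.1504]
tip 310 255 0.1386 tool [-0.0552 -0.0038 -0.0101] world [ 0.5227 -0.2032  0.1551]
tip 312 262 0.1304 tool [-0.0634 -0.0028 -0.0109] world [ 0.5238 -0.2025  0.1633]
tip 325 250 0.1424 tool [-0.0511  0.0029 -0.0106] world [ 0.5294 -0.2036  0.1509]
tip 325 265 0.128 tool [-0.066   0.0025 -0.0109] world [ 0.5291 -0.2032  0.1659]
gap 318 250 0.1423 tool [-0.0512 -0.0003 -0.0106] world [ 0.5263 -0.2031  0.151 ]
body 280 300 0.1032 tool [-0.0916 -0.0127 -0.0116] world [ 0.514  -0.2005  0.1914]
```

```bash
python3 - <<'E'
from h import *
im,d=manip.get_image("wrist");p=manip.camera_params("wrist");K=p["intrinsics"];T=p["mount"]
for u in (311,325):
  for v in range(226,262,2):
    z=d[v,u]; c=np.linalg.solve(K,[u,v,1])*z; t=T[:3,:3]@c+T[:3,3]; print(u,v,t.round(4),im[v,u])
E
```

```text
311 226 [ 0.0803 -0.0062  0.0273] [61 67 76]
311 228 [ 0.0783 -0.0062  0.0285] [61 68 77]
311 230 [ 0.079  -0.0062  0.0306] [61 68 78]
311 232 [ 0.0802 -0.0062  0.033 ] [60 66 77]
311 234 [ 0.0789 -0.0062  0.0344] [61 66 78]
311 236 [ 0.08   -0.0063  0.0367] [60 65 76]
311 238 [ 0.0808 -0.0063  0.039 ] [61 66 78]
311 240 [ 0.079  -0.0063  0.0401] [61 66 77]
311 242 [ 0.0801 -0.0063  0.0425] [68 72 81]
311 244 [-0.0444 -0.0036 -0.0106] [84 87 90]
311 246 [-0.0478 -0.0035 -0.0111] [87 89 92]
311 248 [-0.049  -0.0035 -0.0106] [87 89 93]
311 250 [-0.0515 -0.0034 -0.0108] [86 89 92]
311 252 [-0.0532 -0.0034 -0.0106] [87 89 93]
311 254 [-0.0553 -0.0033 -0.0106] [86 87 91]
311 256 [-0.0565 -0.0033 -0.0102] [88 89 93]
311 258 [-0.0598 -0.0033 -0.0109] [86 87 92]
311 260 [-0.0609 -0.0032 -0.0105] [84 87 90]
325 226 [0.0795 0.0061 0.0271] [61 67 77]
325 228 [0.0793 0.0061 0.0288] [60 67 77]
325 230 [0.08   0.0062 0.031 ] [62 67 77]
325 232 [0.0789 0.0061 0.0325] [61 67 78]
325 234 [0.0797 0.0062 0.0347] [59 64 75]
325 236 [0.0787 0.0062 0.0362] [60 67 77]
325 238 [0.0802 0.0062 0.0387] [62 66 76]
325 240 [0.0798 0.0062 0.0405] [59 66 76]
325 242 [0.0785 0.0062 0.0418] [65 69 78]
325 244 [-0.0442  0.003  -0.0105] [83 86 90]
325 246 [-0.0465  0.003  -0.0105] [87 89 93]
325 248 [-0.0483  0.0029 -0.0103] [87 89 93]
325 250 [-0.051   0.0029 -0.0106] [86 89 92]
325 252 [-0.0531  0.0028 -0.0105] [86 89 93]
325 254 [-0.0551  0.0028 -0.0106] [86 87 91]
325 256 [-0.0566  0.0027 -0.0103] [83 86 89]
325 258 [-0.0593  0.0027 -0.0107] [85 87 90]
325 260 [-0.0614  0.0026 -0.0108] [82 85 89]
```

>>> play_rows([
  [[1,0,0,-0.015,0],[1,0,0,-0.03,0],[1,0,0,-0.04,0],[1,0,0,-0.04,0]],
])

```text
clock: 2.45
position: [0.5305, -0.1713, 0.1]
ee_rot: [0.468, 0.531, 0.467, -0.53]
contact_force: [-1.1, 0.2, 0.5]
width: -0.0003
```

```bash
python3 - <<'E'
from h import *
import cv2
delta([])
im,_=manip.get_image("wrist"); cv2.imwrite("pics/w3.png",im[:,:,::-1])
im,_=manip.get_image("scene"); cv2.imwrite("pics/s3.png",cv2.resize(im[100:240,110:310,::-1],(800,560)))
E
```

```text
t 2.45 tcp [ 0.5305 -0.1713  0.1   ] F [-1.1  0.2  0.5] w -0.0003 q [-0.44  0.32  1.69  0.    1.13 -0.31]
toolx [ 0.002  0.    -1.   ] y [ 0.992 -0.127  0.002] yaw_y deg -7.3
rel holder 0.0447 0.0111
```

View pics/w3.png

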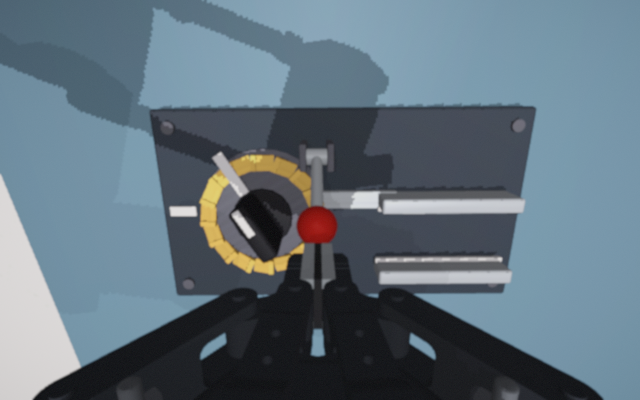

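View pics/s3.png

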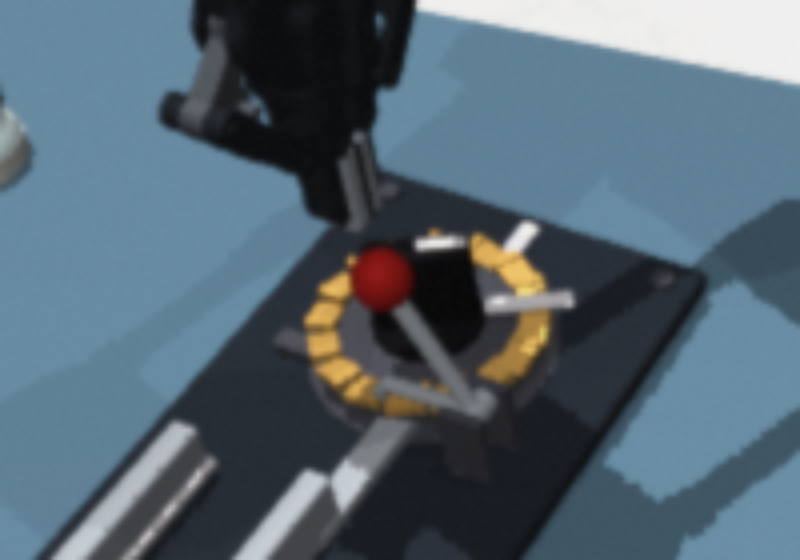

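>>> play_rows([
  [[1,0,0,0.025,0],[1,0,0,0.042,0],[1,0.015,0,0.042,0],[1,0.035,0,0.042,0],[1,0.045,0,0.042,0],[1,0.045,0,0.042,0]],
])

```text
clock: 3.15
position: [0.524, -0.2146, 0.0533]
ee_rot: [-0.466, -0.531, -0.467, 0.531]
contact_force: [-0.0, 0.0, -0.0]
width: -0.0001
```

>>> play_rows([
  [[1,0,0,-0.01,0],[1,0,0,-0.02,0],[1,0,0,-0.03,0],[1,0,0,-0.035,0],[1,0,0,-0.035,0]],
])

```text
clock: 3.65
position: [0.5288, -0.1787, 0.0538]
ee_rot: [-0.467, -0.531, -0.468, 0.531]
contact_force: [0.5, -0.6, -1.1]
width: -0.0
```

```bash
python3 - <<'E'
from h import *
import cv2
delta([])
im,_=manip.get_image("scene"); cv2.imwrite("pics/s4.png",cv2.resize(im[100:240,110:310,::-1],(800,560)))
E
```

```text
t 3.65 tcp [ 0.5288 -0.1787  0.0538] F [ 0.5 -0.6 -1.1] w -0.0 q [-0.45  0.36  1.75  0.    1.03 -0.32]
toolx [-0.001  0.001 -1.   ] y [ 0.992 -0.127 -0.001] yaw_y deg -7.3
rel holder 0.0439 0.0036
```

View pics/s4.png

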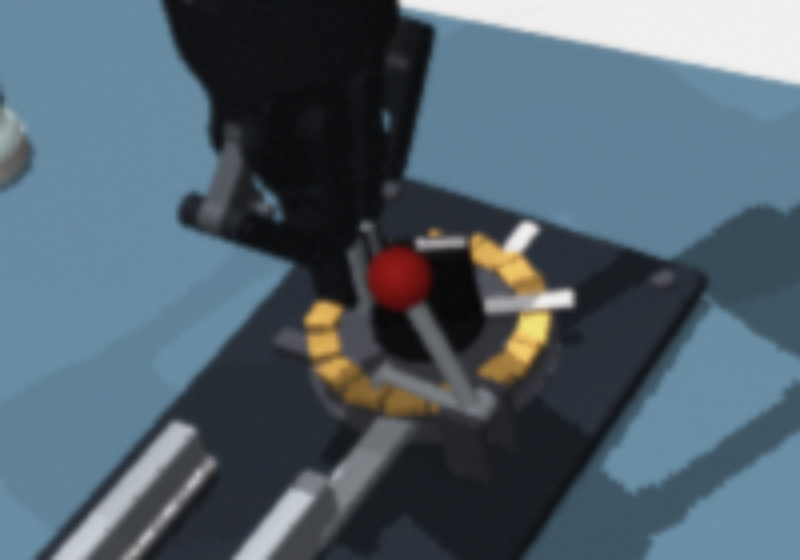

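>>> play_rows([
  [[1,0,0,-0.008,0],[1,0,0,-0.016,0],[1,0,0,-0.024,0],[1,0,0,-0.032,0],[1,0,0,-0.038,0],[1,0,0,-0.042,0],[1,0,0,-0.042,0],[1,0,0,-0.042,0]],
])

```text
clock: 4.5
position: [0.5341, -0.1376, 0.0537]
ee_rot: [-0.467, -0.531, -0.467, 0.531]
contact_force: [-0.3, -0.6, -0.1]
width: 0.0
```

```bash
python3 - <<'E'
from h import *
import cv2
delta([])
im,_=manip.get_image("scene"); cv2.imwrite("pics/s5.png",cv2.resize(im[100:240,110:310,::-1],(800,560)))
E
```

```text
t 4.5 tcp [ 0.5341 -0.1376  0.0537] F [-0.3 -0.6 -0.1] w 0.0 q [-0.38  0.36  1.76 -0.    1.03 -0.25]
toolx [-0.001  0.    -1.   ] y [ 0.992 -0.127 -0.001] yaw_y deg -7.3
rel holder 0.0443 0.045
```

View pics/s5.png

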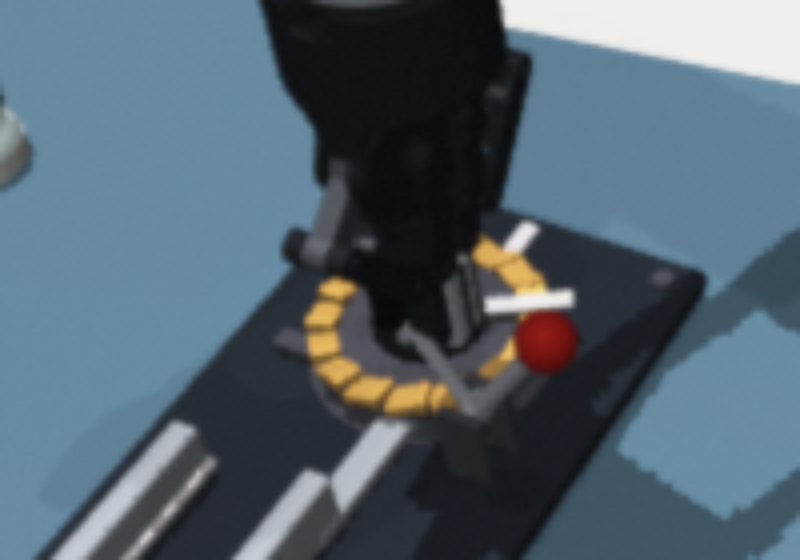

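>>> play_rows([
  [[1,-0.03,0,0.005,0],[1,-0.07,0,0.01,-4],[0.5,-0.1,0,0.04,-12],[0.5,-0.1,0,0.08,-20],[0.5,-0.1,0,0.1,-28],[0.5,-0.1,0,0.1,-31],[0.5,-0.1,0,0.1,-31],[0.5,-0.1,0,0.1,-31]],
])

```text
clock: 5.35
position: [0.5213, -0.237, 0.1536]
ee_rot: [0.591, 0.387, 0.592, -0.387]
contact_force: [1.2, 0.6, 0.1]
width: 0.0425
```

```bash
python3 - <<'E'
from h import *
import cv2
delta([])
for n in ["wrist","top","scene"]:
    s=manip.get_state();im,d=manip.get_image(n); np.savez(f"pics/{n}6.npz",im=im,d=d,p=s["position"],q=s["ee_rot"]); cv2.imwrite(f"pics/{n}6.png",im[:,:,::-1])
E
```

```text
t 5.35 tcp [ 0.5213 -0.237   0.1536] F [1.2 0.6 0.1] w 0.0425 q [-0.55  0.3   1.57 -0.    1.27 -0.96]
toolx [-0.001  0.    -1.   ] y [ 0.916  0.4   -0.001] yaw_y deg 23.6
rel holder 0.0434 -0.0552
```

View pics/wrist6.png

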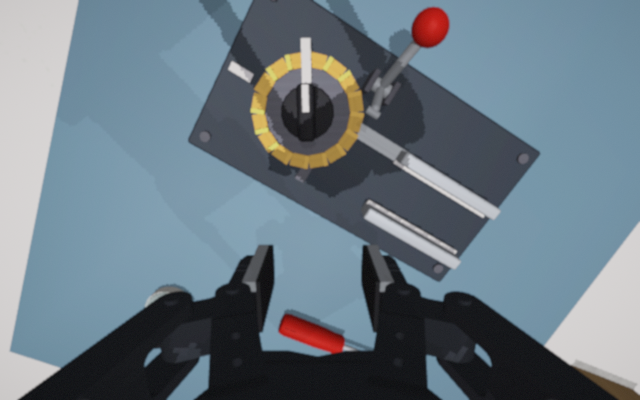

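View pics/top6.png

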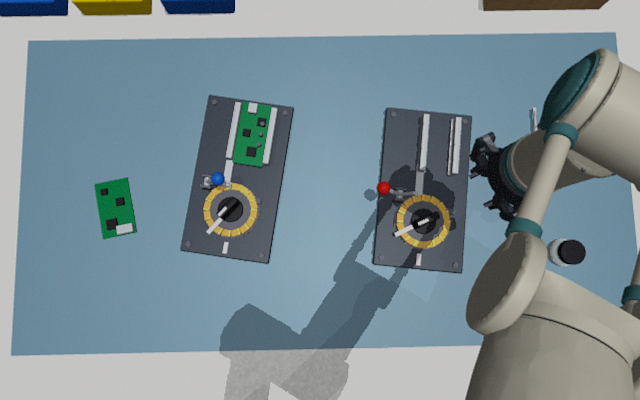

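```bash
python3 - <<'E'
from h import *
import cv2
from scipy.optimize import least_squares
z=np.load("pics/wrist6.npz");im=z["im"].astype(int);d=z["d"];M=Ro.from_quat(z["q"],scalar_first=True).as_matrix()
p=manip.camera_params("wrist");K=p["intrinsics"];T=p["mount"]
def W(m):
    v,u=np.nonzero(m&(d>0)); c=np.linalg.solve(K,np.stack([u,v,np.ones_like(u)]))*d[v,u]
    return (M@(T[:3,:3]@c+T[:3,3:4])).T+z["p"]
R,G,B=im[...,0],im[...,1],im[...,2]
w=np.zeros(R.shape,bool);w[20:190,230:385]=1
P=W((R>G+25)&(G>B+40)&w&(R>130)); P=P[(P[:,2]>.03)&(P[:,2]<.045)]
print("teeth z",np.median(P[:,2]))
r=least_squares(lambda c:np.linalg.norm(P[:,:2]-c[:2],axis=1)-c[2],[*P[:,:2].mean(0),.045],loss="soft_l1",f_scale=.003);print("ring",r.x)
P=W(w); H=P[(P[:,2]>.076)&(P[:,2]<.086)&(np.hypot(*(P[:,:2]-r.x[:2]).T)<.035)]
rc=cv2.minAreaRect((H[:,:2]*1000).astype(np.float32)); print("bar top",len(H),H.mean(0),rc)
Q=W((R>180)&(abs(R-B)<40)&w); Q=Q[(np.hypot(*(Q[:,:2]-r.x[:2]).T)>.025)&(np.hypot(*(Q[:,:2]-r.x[:2]).T)<.062)]
c=Q.mean(0); print("pointer",len(Q),c,"dir",np.degrees(np.arctan2(*(c[:2]-r.x[:2])[::-1])))
q=W((R>150)&(abs(R-B)<40)&(np.indices(R.shape)[1]<256)&(np.indices(R.shape)[1]>226)&(np.indices(R.shape)[0]<85)&(np.indices(R.shape)[0]>58)).mean(0);print("mark",q,np.degrees(np.arctan2(*(q[:2]-r.x[:2])[::-1])))
C=np.array([*r.x[:2],.15]); delta([C])
E
```

```text
teeth z 0.03874210248294073
ring [ 0.48422578 -0.17759557  0.04435148]
bar top 1020 [ 0.48423173 -0.17712211  0.08010567] ((484.03863525390625, -177.68310546875), (13.94727897644043, 43.758697509765625), 23.48296546936035)
pointer 421 [ 0.46636605 -0.13881234  0.04333597] dir 114.72614370693428
mark [ 0.41270967 -0.16929459  0.02182901] 173.37921897015914
t 5.5 tcp [ 0.5215 -0.2365  0.1537] F [-0.5  0.5 -0. ] w 0.0429 q [-0.55  0.3   1.57 -0.    1.27 -0.96]
toolx [-0.001  0.    -1.   ] y [ 0.916  0.402 -0.001] yaw_y deg 23.7
rel holder 0.0436 -0.0547
target [ 0.4842 -0.1776  0.15  ] shift [ 0.0037 -0.0104 -0.0689]
```

>>> play_rows([
  [[0.5,0,-0.005,-0.035,0],[0.5,0,-0.0105,-0.069,0],[0.5,0,-0.0105,-0.069,0],[0.5,0.04,-0.0105,-0.069,0],[0.5,0.07,-0.0105,-0.069,0],[0.5,0.09,-0.0105,-0.069,0],[0.5,0.1,-0.0105,-0.069,0],[0.5,0.1,-0.0105,-0.069,0]],
])

```text
clock: 6.3
position: [0.4836, -0.1772, 0.0527]
ee_rot: [0.591, 0.386, 0.593, -0.387]
contact_force: [-0.0, 0.7, 0.2]
width: 0.0427
```

```bash
python3 - <<'E'
from h import *
import cv2
delta([np.array([.4842,-.1776,.01])])
for n in ["wrist","scene"]:
    im,d=manip.get_image(n); cv2.imwrite(f"pics/{n}7.png",im[:,:,::-1] if n=="wrist" else cv2.resize(im[100:240,110:310,::-1],(800,560)))
E
```

```text
t 6.3 tcp [ 0.4836 -0.1772  0.0527] F [-0.   0.7  0.2] w 0.0427 q [-0.49  0.31  1.84 -0.    1.   -0.9 ]
toolx [-0.003  0.001 -1.   ] y [ 0.916  0.402 -0.002] yaw_y deg 23.7
rel holder -0.0012 -0.0003
target [ 0.4842 -0.1776  0.01  ] shift [0.0427 0.0005 0.0007]
```

View pics/wrist7.png

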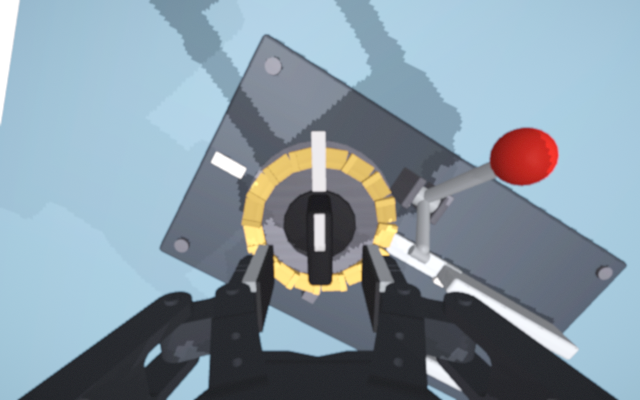

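View pics/scene7.png

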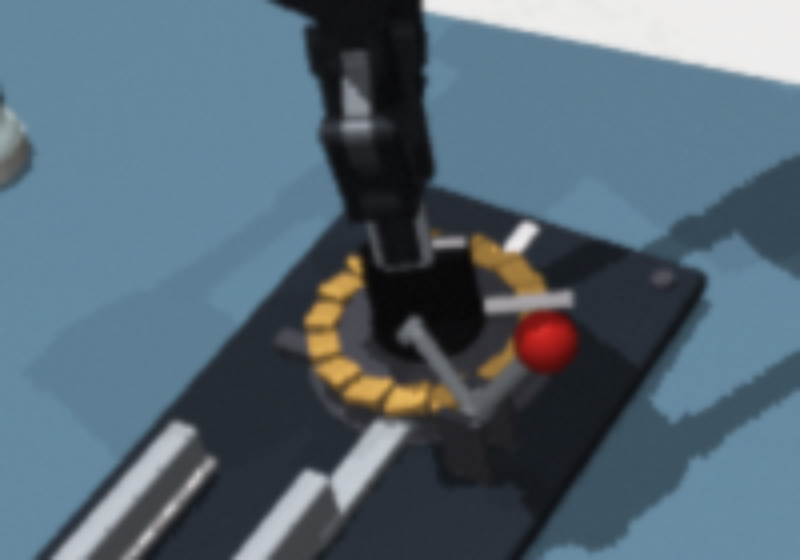

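```bash
python3 - <<'E'
from h import *
im,d=manip.get_image("wrist");p=manip.camera_params("wrist");K=p["intrinsics"];T=p["mount"]
for n,u,v in [("nose",421,255),("nose",424,240),("nose",424,225),("hinge",424,205),("fingR tip",378,252),("fingR out",392,270),("elbowR",460,300),("elbowR",440,305),("elbowR",465,310),("link",415,300),("knuck",400,285),("link",520,350),("ball",505,150)]:
    z=d[v,u]; c=np.linalg.solve(K,[u,v,1])*z; t=T[:3,:3]@c+T[:3,3]; print(n,u,v,round(float(z),4),"tool",t.round(4))
E
```

```text
nose 421 255 0.1635 tool [-0.0325  0.0529  0.0005]
nose 424 240 0.165 tool [-0.0289  0.0549 -0.0063]
nose 424 225 0.1711 tool [-0.0209  0.057  -0.0117]
hinge 424 205 0.1829 tool [-0.0066  0.061  -0.0187]
fingR tip 378 252 0.1408 tool [-0.0528  0.0263 -0.0107]
fingR out 392 270 0.133 tool [-0.062   0.0307 -0.0068]
elbowR 460 300 0.1016 tool [-0.093   0.0451 -0.0129]
elbowR 440 305 0.1094 tool [-0.0867  0.0418 -0.0067]
elbowR 465 310 0.0977 tool [-0.0973  0.045  -0.0122]
link 415 300 0.1037 tool [-0.0912  0.0313 -0.0117]
knuck 400 285 0.1097 tool [-0.0845  0.028  -0.0132]
link 520 350 0.0814 tool [-0.1142  0.0515 -0.0122]
ball 505 150 0.1234 tool [-0.0575  0.0725 -0.0565]
```

>>> play_rows([
  [[0.68,0,0.0005,0,0],[0.68,0,0.0005,0,0],[0.68,0.01,0.0005,0,0],[0.68,0.02,0.0005,0,0],[0.68,0.03,0.0005,0,0],[0.68,0.038,0.0005,0,0],[0.68,0.038,0.0005,0,0]],
])

```text
clock: 7.15
position: [0.4844, -0.1773, 0.0151]
ee_rot: [0.591, 0.387, 0.593, -0.387]
contact_force: [0.0, 0.0, -0.3]
width: 0.0273
```

```bash
python3 - <<'E'
from h import *
import cv2
delta([np.array([.4842,-.1776,.015])])
for n in ["wrist","scene"]:
    im,d=manip.get_image(n); cv2.imwrite(f"pics/{n}8.png",im[:,:,::-1] if n=="wrist" else cv2.resize(im[100:240,110:310,::-1],(800,560)))
E
```

```text
t 7.15 tcp [ 0.4844 -0.1773  0.0151] F [ 0.   0.  -0.3] w 0.0273 q [-0.49  0.36  1.88 -0.    0.9  -0.9 ]
toolx [-0.002  0.001 -1.   ] y [ 0.916  0.402 -0.002] yaw_y deg 23.7
rel holder -0.0003 -0.0003
target [ 0.4842 -0.1776  0.015 ] shift [ 0.0001 -0.0003  0.0002]
```

View pics/wrist8.png

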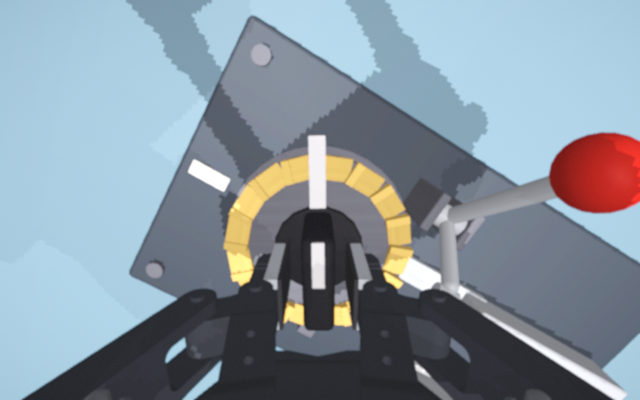

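View pics/scene8.png

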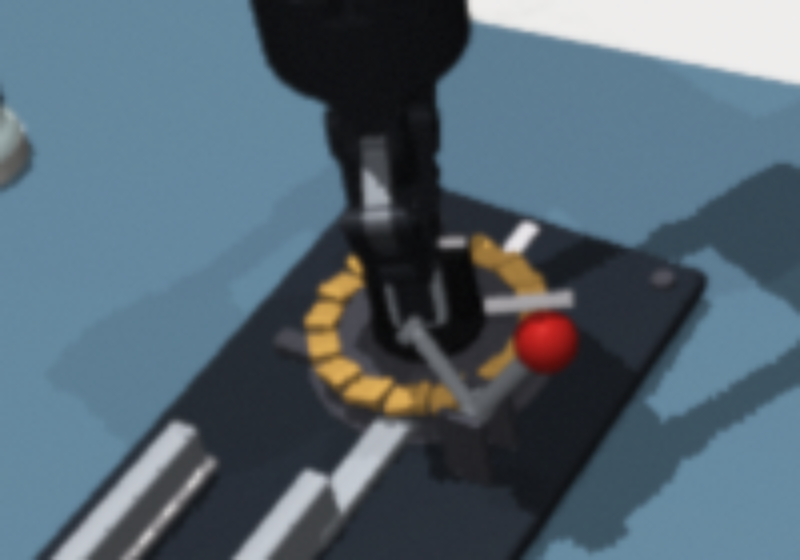

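>>> play_rows([
  [[1,0,0,0,0],[1,0,0,0,0],[1,0,0,0,0],[1,0,0,0,0],[1,0,0,0,0]],
], grip_force=25)

```text
clock: 7.75
position: [0.4853, -0.1783, 0.0167]
ee_rot: [0.592, 0.386, 0.592, -0.387]
contact_force: [-2.3, -3.0, 3.2]
width: 0.0135
```

>>> play_rows([
  [[1,0,0,0,-5],[1,0,0,0,-10],[1,0,0,0,-15],[1,0,0,0,-20],[1,0,0,0,-20]],
])

```text
clock: 8.25
position: [0.4856, -0.1781, 0.0167]
ee_rot: [0.651, 0.278, 0.65, -0.278]
contact_force: [-1.5, -1.1, 0.9]
width: 0.0134
```

```bash
python3 - <<'E'
from h import *
import cv2
delta([np.array([.4842,-.1776,.015])]); print(manip.get_state()["moment"])
for n in ["wrist","scene"]:
    im,d=manip.get_image(n); cv2.imwrite(f"pics/{n}9.png",im[:,:,::-1] if n=="wrist" else cv2.resize(im[100:240,110:310,::-1],(800,560)))
E
```

```text
t 8.25 tcp [ 0.4856 -0.1781  0.0167] F [-1.5 -1.1  0.9] w 0.0134 q [-0.49  0.35  1.88 -0.    0.9  -1.25]
toolx [ 0.001 -0.001 -1.   ] y [ 0.723  0.691 -0.   ] yaw_y deg 43.7
rel holder 0.0009 -0.001
target [ 0.4842 -0.1776  0.015 ] shift [ 0.0017 -0.0007 -0.0014]
[-0.09237063  0.17633432  0.04036932]
```

View pics/wrist9.png

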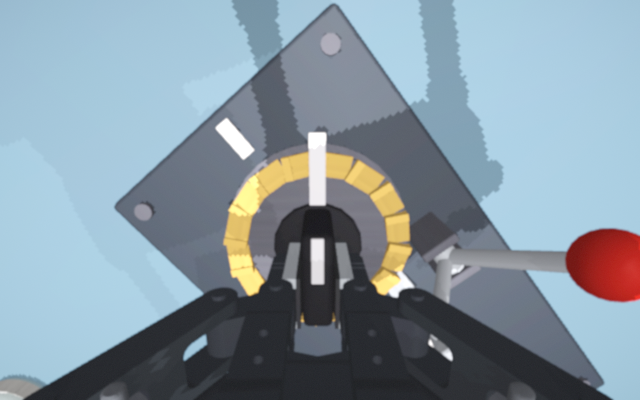

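>>> play_rows([
  [[1,0,0,0,-5],[1,0,0,0,-10],[1,0,0,0,-15],[1,0,0,0,-15]],
])

```text
clock: 8.75
position: [0.4857, -0.1779, 0.0167]
ee_rot: [0.681, 0.192, 0.68, -0.192]
contact_force: [-0.1, -0.9, 0.7]
width: 0.0137
```

>>> play_rows([
  [[1,0,0,0,-5],[1,0,0,0,-10],[1,0,0,0,-15],[1,0,0,0,-20],[1,0,0,0,-23.5],[1,0,0,0,-23.5],[1,0,0,0,-23.5]],
])

```text
clock: 9.45
position: [0.4859, -0.1776, 0.0167]
ee_rot: [0.706, 0.05, 0.705, -0.05]
contact_force: [-0.5, 1.0, 0.3]
width: 0.0134
```

```bash
python3 - <<'E'
from h import *
import cv2
delta([np.array([.4842,-.1776,.015])]); print(manip.get_state()["moment"])
for n in ["wrist","scene"]:
    im,d=manip.get_image(n); cv2.imwrite(f"pics/{n}10.png",im[:,:,::-1] if n=="wrist" else cv2.resize(im[100:240,110:310,::-1],(800,560)))
E
```

```text
t 9.45 tcp [ 0.4859 -0.1776  0.0167] F [-0.5  1.   0.3] w 0.0134 q [-0.49  0.35  1.88  0.    0.9  -1.91]
toolx [ 0.001 -0.    -1.   ] y [ 0.142  0.99  -0.   ] yaw_y deg 81.9
rel holder 0.0011 -0.0004
target [ 0.4842 -0.1776  0.015 ] shift [ 0.0017 -0.0003 -0.0017]
[0.15814902 0.05903908 0.03434553]
```

View pics/wrist10.png

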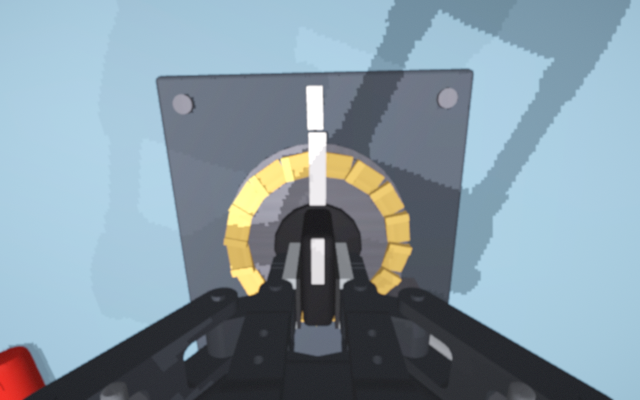

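View pics/scene10.png

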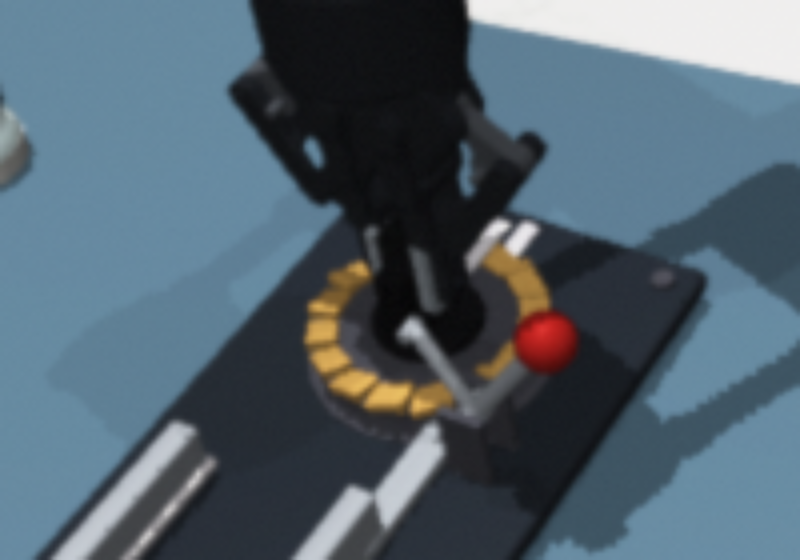

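>>> play_rows([
  [[0.72,0,0,0,0],[0.72,0,0,0,0],[0.72,0,0,0,0],[0.72,-0.02,0,0,0],[0.72,-0.05,0,0,0],[0.72,-0.09,0,0,0],[0.72,-0.14,0,0,0],[0.72,-0.17,0,0,0],[0.72,-0.17,0,0,0]],
])

```text
clock: 10.45
position: [0.4889, -0.1792, 0.1919]
ee_rot: [0.709, 0.048, 0.701, -0.052]
contact_force: [0.2, 0.2, 0.5]
width: 0.024
```

```bash
python3 - <<'E'
from h import *
import cv2
delta([])
o=[]
for n in ["wrist","scene"]:
    im,d=manip.get_image(n); o.append(cv2.resize(im[:,:,::-1],(480,300)))
cv2.imwrite("pics/f11.png",np.vstack(o))
E
```

```text
t 10.45 tcp [ 0.4889 -0.1792  0.1919] F [0.2 0.2 0.5] w 0.024 q [-0.49  0.19  1.63  0.    1.31 -1.91]
toolx [ 0.011 -0.005 -1.   ] y [ 0.141  0.99  -0.004] yaw_y deg 81.9
rel holder 0.0043 -0.0017
```

View pics/f11.png

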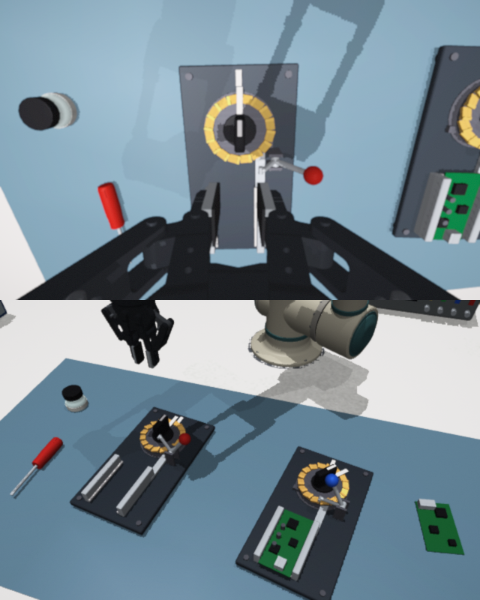

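The pointer (238, 80) lines up with the mark above it. The red ball (313, 175) is thrown over, the gripper is clear, and the blue holder looks unchanged.

```bash
python3 -c "
from rig import manip
print(manip.sign_off())"
```

```text
the job is handed in; nothing more can be done
None
```

The empty holder is opened up. I pushed the red lever over with the closed fingers and it fell to its stop. I then gripped the knob's bar with 25 N and turned it about 58° anticlockwise to the white mark. Finally I let go, raised the gripper clear and handed the job in at about 10.5 s.

**Last checks:**
- **Knob:** in the wrist view after release, the pointer lies in line with the mark, about 1° off going by the gripper's angle when I let go.
- **Pawl:** the red ball is on the far (+y) side.
- **Robot:** the wrist force was close to zero, with the gripper well above the holder.
- **Other holder:** it looks unchanged in the pictures and I never went near it. I did not measure the blue ball's position again.

**Disagreement found:** the visible fingertips sat about 43 mm short of the reported TCP. All three cameras agreed on this. A first push at the nominal height passed above the ball without touching it, so I worked out later heights from the visible fingertips.

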